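Lay up the hat finisher's tray

TASK

Lay up the finisher's wooden tray for the next hat: the full cop of thread over the brass pin, the capped jar of cement in the round well, the brush on its bristles in the long slot and the tin of pins in the square pocket, each standing fully down on the floor of its place. Set the glass jar down gently, without dropping it. The used-up ones, the open empty jar and the bare thread tube, stay where they stand.

Things in the scene. Friction and masses are not known exactly. Their poses are not given: they have to be found in the camera images.
- cop: Full cop of tan thread wound on an open cardboard tube, standing upright, 65 mm tall, weighing about 0.12 kg. The thread is 64 mm in diameter from 12 to 50 mm height, narrowing to 56 mm at 58 mm height; the tube, 38 mm outside, runs the whole height and has a 30 mm bore right through. Origin: centre of its underside, z along the bore, up.
- jar: Full amber glass jar of cement with a black screw cap, standing upright: 62 mm tall, glass body 58 mm in diameter up to 40 mm height, cap 56 mm in diameter from 44 mm up, weighing about 0.22 kg. Origin: centre of its underside, z up.
- brush: Small hat brush standing on its dark bristles: 50 mm tall, the upper 22 mm a brown wooden back with rounded ends, 90 mm long (x) and 42 mm wide (y); below it stiff bristles 78 x 34 mm. Weighs about 0.09 kg. Origin: centre of its underside (bristle tips), x along its length, z up.
- pin_tin: Closed square metal tin of pins, 60 x 60 mm and 40 mm tall, corners slightly rounded, lying flat with its lid up. Weighs about 0.1 kg. Origin: centre of its underside, x and y square to its sides, z up.
- pin_block: For the cop: light wooden block, 120 (x) x 92 (y) mm, fixed in the tray beside the other three (any order, all turned alike, centres 122 mm apart in x, 94 in y; tray rim 18 mm above the bench). Origin: centre of its underside, 5 mm above the bench, z up. Flat, 10 mm high, with one upright brass pin at its centre, 12 mm thick, tip 55 mm above the underside.
- well: For the jar: light wooden block, 120 (x) x 92 (y) mm, fixed in the tray beside the other three (any order, all turned alike, centres 122 mm apart in x, 94 in y; tray rim 18 mm above the bench). Origin: centre of its underside, 5 mm above the bench, z up. 16 mm high with one round recess at its centre, 80 mm in diameter and 10 mm deep (dark floor 6 mm above the underside).
- slot: For the brush: light wooden block, 120 (x) x 92 (y) mm, fixed in the tray beside the other three (any order, all turned alike, centres 122 mm apart in x, 94 in y; tray rim 18 mm above the bench). Origin: centre of its underside, 5 mm above the bench, z up. 16 mm high with one long recess at its centre, 108 mm (x) x 62 mm (y) and 10 mm deep (dark floor 6 mm above the underside).
- pocket: For the tin: light wooden block, 120 (x) x 92 (y) mm, fixed in the tray beside the other three (any order, all turned alike, centres 122 mm apart in x, 94 in y; tray rim 18 mm above the bench). Origin: centre of its underside, 5 mm above the bench, z up. 16 mm high with one square recess at its centre, 80 x 80 mm and 10 mm deep (dark floor 6 mm above the underside).
- open_jar: Used-up jar: the same amber glass as the full jar but open, with no cap and empty, 58 mm in diameter, 54 mm tall. Stays where it stands. Origin: centre of its underside.
- bare_tube: Used-up cop: a bare cardboard tube with no thread, 38 mm in diameter, 65 mm tall, 30 mm bore, standing upright. Stays where it stands. Origin: centre of its underside.
Mind the look-alikes: they are no part of the job. Several things have the shape of the cop; the one meant has the colours described above.

How it is judged:
By the outcome, as a careful person would: the job done as asked, in the order asked, and still so for the second after the job is handed in, with the robot touching nothing.
It also fails if it takes over 120 s, if anything falls off the work surface, if the arm or the gripper's body presses on something with over 40 N, if the wrist force passes 120 N, or if a joint passes its speed limit or range.

ROBOT

A 6-joint arm with a two-finger parallel gripper is mounted at the origin on the work surface. World frame = base frame: x ahead of the robot, y to its left, z up, the work surface at z = 0. Lengths are in m, angles in rad, forces in N, time in s.
With the tool pointing down it reaches from about 0.3 to 0.75 m from the base axis. Payload 8.5 kg.
Tool frame: the origin (TCP) lies between the finger pads; the fingertips stand 22 mm ahead of it and the grasp point (between the pads) lies 3 mm ahead of it; y points along the fingers, x is the direction in which the jaws open and shut, and the axes are right-handed (so a half turn about y gives the same grasp; the last joint's range is limited). The gripper opens to 88 mm and grips with 3 to 60 N. Pads are 18 mm wide; open, the fingers measure 123 mm over their backs; the gripper's body (75 mm by 187 mm) begins 45 mm behind the grasp point.
Start: joints at [0.913, 0.381, 1.297, -0, 1.464, -0.215], TCP at [0.236, 0.497, 0.261] pointing down, gripper open.
Joint ranges: [-3.11, 3.11], [-0.89, 2.33], [0.22, 2.48], [-1.42, 4.56], [0.17, 2.85], [-2.88, 2.88]. Speed limits (rad/s): [2.39, 2.39, 3.14, 3.14, 3.14, 3.14].

INTERFACE

Orientations are given as [roll, pitch, yaw] about the fixed x, y, z axes, in that order (R = Rz(yaw) Ry(pitch) Rx(roll)).
In Python, from workcell import bot, eyes gives the robot as it stands. The module is installed in compiled form; this text tells all that it offers.
- The arm moves only by the tool send_rows, never from a script. Its argument "plan" is a list of rows, each a list of 7 numbers: the shift along the world's x, y, z in cm, then the turn, a rotation vector about the world's x, y, z in rad, then the closure, from 0 (fully open) to 1 (shut). A call has exactly 5 rows; each row shifts and turns the commanded pose from where the row before left it; what a row does not reach is not made up. A row lasts 1/8 s, in which the tool goes at most 62.5 mm and 10.7 degrees, less where a joint would pass 70% of its speed; a pose out of reach is approached as far as the arm can. A call is refused whole if a number of a shift passes 6.25 or a number of a turn 0.188, either way. A call with a gripper value outside its range is refused whole. The fingers move at their own pace and stop on an object; "squeeze" is the grip in N (left out, the last holds). Time passes only in rows, so rows that do not move let the fingers close, or fill a call up. It gives the time, the measured TCP pose, the force and the opening at its end, in the units of the state.
- bot.get_state(): the state, without advancing time (a new reading comes with each control period).
- eyes.snapshot(name): name is "scene" or "top" or "wrist"; returns a dict with "frame" (384x512x3 uint8, red, green, blue), "range_z" (384x512 float32, m along the optical axis (not along the pixel's ray), 0 where there is no reading), "fx", "fy", "cx", "cy" (pixels), "rvec" (rotation vector, rad) and "tvec" (3), from world to camera coordinates, as OpenCV has them; the wrist camera has in their place "T_tool_cam" (4x4, takes a point from camera to tool coordinates, whose origin is the TCP and whose axes are the tool frame's). Camera axes: x right, y down, z forward; pixel columns grow to the right and rows downward; lengths in m; the calibration is good to about 2 mm. A picture is of the moment at which its call begins: read the wrist's pose just before it.
- bot.close_job(): hands the job in, once; it reports no verdict.
The state is a dict: "t": time; "q": joint angles; "qvel": joint speeds; "joint_efforts": joint torques, N m; "tcp_pos": TCP position; "tool_rot": TCP orientation; "ft_force": force on the tool from outside, world axes, zero at the start; "ft_torque": the same for the moment, N m; "grip_width": opening from 0.0 (shut) to 1.0 (fully open).
Only numpy, scipy, OpenCV 4.12 (cv2) and the standard library are available. Lean on these libraries where they do the work, as an engineer would, in place of code of your own. Each camera call takes 0.05 s, during which the arm holds its last target. There are 200 camera calls.

## Working session

There is one attempt and no reset: what is moved stays moved. The work goes in short steps, Python scripts to look and compute and a tool call to move; the robot and the scene stay as the last step left them, time stands still between calls to the robot, and variables do not carry over. Pictures are saved under pics/ and viewed, about 12 in all and at most 16, crops included, and the job is handed in when it is done.

Besides the shell and the picture viewer there is one more tool, called after "Emit:" as a command line: name --pt "numbers of a row" for each row, then --argument value for the rest. send_rows: Moves the arm, as the interface text tells. Its arguments: {"type":"object","properties":{"plan":{"type":"array"},"squeeze":{"type":"number"}},"required":["plan"]}

```bash
mkdir -p pics; cat > h.py <<'E'
import numpy as np, cv2
from workcell import bot, eyes
from scipy.spatial.transform import Rotation as R
def cloud(s, T=None):
    d=s["range_z"]; v,u=np.mgrid[:384,:512]
    P=np.stack([(u-s["cx"])/s["fx"]*d,(v-s["cy"])/s["fy"]*d,d],-1)
    if T is None:
        Rm=cv2.Rodrigues(np.array(s["rvec"],float))[0]; W=(P-np.ravel(s["tvec"]))@Rm
    else: W=P@T[:3,:3].T+T[:3,3]
    W[d==0]=np.nan
    return W
def save(n,im,k=1.5): cv2.imwrite(f"pics/{n}.png",cv2.resize(im[...,::-1],None,fx=k,fy=k,interpolation=cv2.INTER_CUBIC))
def st():
    s=bot.get_state(); print({k:np.round(s[k],3).tolist() for k in("t","q","tcp_pos","tool_rot","ft_force","grip_width")}); return s
E
python3 - <<'E'
from h import *
st()
for n in("top","scene"):
    s=eyes.snapshot(n); save(n+"0",s["frame"]); np.savez(n+"0.npz",f=s["frame"],w=cloud(s))
E
```

```text
{'t': 0.0, 'q': [0.913, 0.381, 1.298, -0.0, 1.464, -0.215], 'tcp_pos': [0.236, 0.497, 0.26], 'tool_rot': [-1.571, 0.001, 1.128], 'ft_force': [-0.408, -0.539, -0.013], 'grip_width': 1.002}
```

View pics/top0.png

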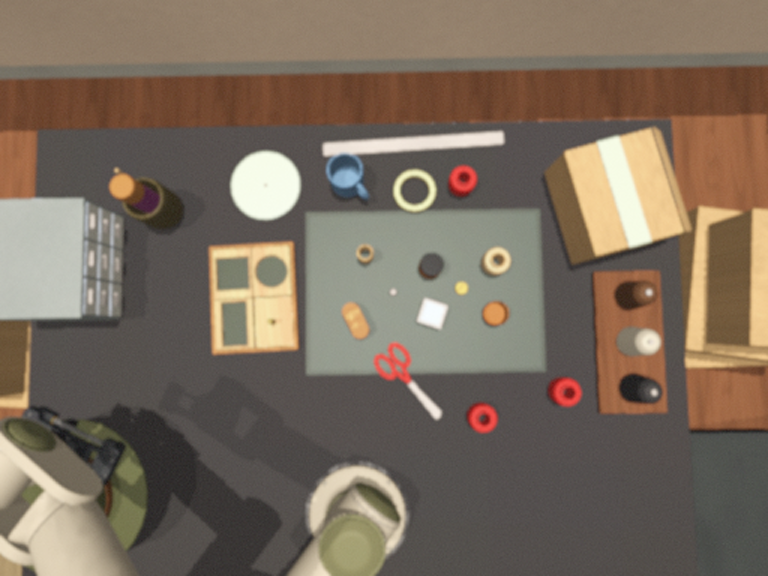

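View pics/scene0.png

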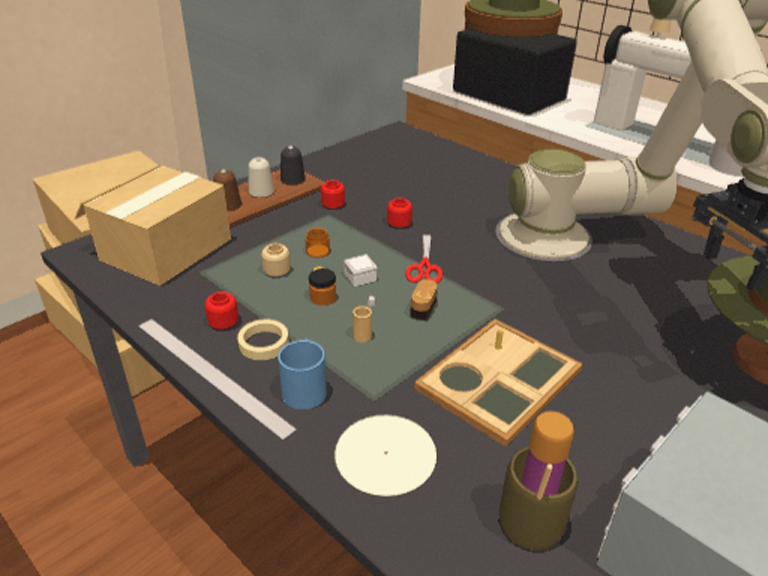

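The top view (768x576) shows these, as I read them:

| Thing | Pixel | Note |
|---|---|---|
| Tan cop | (497,261) | the red ones at (463,180), (483,418) and (566,392) have the wrong colour; (365,253) is the bare tube |
| Capped jar | (431,265) | (495,313) is the open jar, with no cap |
| Tin | (432,313) | |
| Brush | (355,320) | |
| Tray pocket | (232,273) | |
| Tray well | (271,270) | |
| Tray slot | (235,323) | |
| Tray pin | (273,322) | |

Next I'll measure them and enlarge a crop.

```bash
python3 - <<'E'
from h import *
z=np.load("top0.npz");f=z["f"];w=z["w"]
save("crop",f[135:255,130:370],3.3)
def box(n,c,r,a,zlo,zhi):
    # c,r in 1.5x px
    c/=1.5;r/=1.5;a/=1.5
    S=w[int(r-a):int(r+a),int(c-a):int(c+a)].reshape(-1,3);S=S[(S[:,2]>zlo)&(S[:,2]<zhi)]
    if len(S)<3: print(n,len(S));return
    (cx,cy),wh,an=cv2.minAreaRect((S[:,:2]*1000).astype(np.float32))
    print(n,len(S),"rect c",np.round([cx,cy],1),"wh",np.round(wh,1),"ang",round(an,1),"mean",np.round(S.mean(0)*1000,1),"zmed",np.round(np.percentile(S[:,2]*1000,[5,50,95]),1))
box("cop",497,261,24,.045,.09)
box("jar",431,265,20,.050,.09)
box("tin",432,313,24,.030,.06)
box("brush",355,320,28,.035,.07)
box("tube",365,253,18,.04,.09)
box("ojar",495,313,22,.035,.09)
box("tray",253,298,66,.010,.026)
box("pin",273,322,10,.035,.09)
box("small",393,292,8,.006,.09)
box("yellow",461,287,8,.004,.09)
box("sciss",395,360,30,.004,.09)
box("mat",420,230,10,-.01,.02)
for n,c,r in(("pocket",232,273),("well",271,270),("slot",235,323),("pinblock",260,335)): box(n,c,r,8,-.01,.03)
E
```

```text
cop 207 rect c [ 592.7 -337. ] wh [61.3 60.1] ang 5.5 mean [ 590.9 -336.6   57.4] zmed [48.8 57.3 65.7]
jar 207 rect c [ 586.2 -184.5] wh [53.1 57.4] ang 86.7 mean [ 584.4 -183.9   61.6] zmed [56.3 62.  65.6]
tin 291 rect c [ 470.6 -184.6] wh [59.4 62.3] ang 71.4 mean [ 470.3 -184.5   39.9] zmed [35.  40.  44.3]
brush 273 rect c [456.1  -2.6] wh [88.4 41.1] ang 26.0 mean [456.   -2.5  49.6] zmed [45.6 49.6 53.8]
tube 53 rect c [613.2 -28.3] wh [35.4 34.9] ang 86.0 mean [613.7 -27.9  59.3] zmed [45.3 62.3 67.3]
ojar 89 rect c [ 469.7 -335.8] wh [53.4 52.1] ang 0.2 mean [ 468.3 -330.8   47. ] zmed [37.7 46.  56.7]
tray 3513 rect c [516.6 246.6] wh [260.4 205.9] ang 2.4 mean [514.6 243.8  16.6] zmed [10.8 16.2 23.2]
pin 13 rect c [458.2 197. ] wh [11.4  7.4] ang 89.4 mean [457.6 195.3  54.1] zmed [39.8 56.5 61.4]
small 19 rect c [527.6 -94.6] wh [14.6 22.6] ang 88.5 mean [525.4 -93.2  16.6] zmed [ 6.5 18.3 23.4]
yellow 58 rect c [ 538.5 -258.3] wh [36.4 29. ] ang 6.0 mean [ 534.2 -257.6   10.8] zmed [ 4.3 11.6 15.9]
sciss 427 rect c [362.4 -93.1] wh [142.7 137.4] ang 87.6 mean [357.8 -91.8   9.5] zmed [ 4.3  8.1 14.9]
mat 182 rect c [ 681.7 -160.5] wh [45. 51.] ang 89.0 mean [ 6.817e+02 -1.605e+02  6.000e-01] zmed [-3.8  0.6  4.5]
pocket 121 rect c [581.6 300.3] wh [38.3 38.6] ang 0.7 mean [581.6 300.1  11.4] zmed [ 6.9 11.4 15.6]
well 121 rect c [587.3 204.5] wh [38.3 37.6] ang 88.9 mean [587.4 204.7  11.5] zmed [ 7.3 11.6 15.2]
slot 109 rect c [458.9 292.7] wh [38.5 32.9] ang 89.1 mean [458.9 292.2  11.4] zmed [ 7.3 11.2 15.6]
pinblock 100 rect c [428.9 230.4] wh [32.8 32.5] ang 89.1 mean [428.9 231.1  14.9] zmed [ 9.7 14.7 20.9]
```

View pics/crop.png

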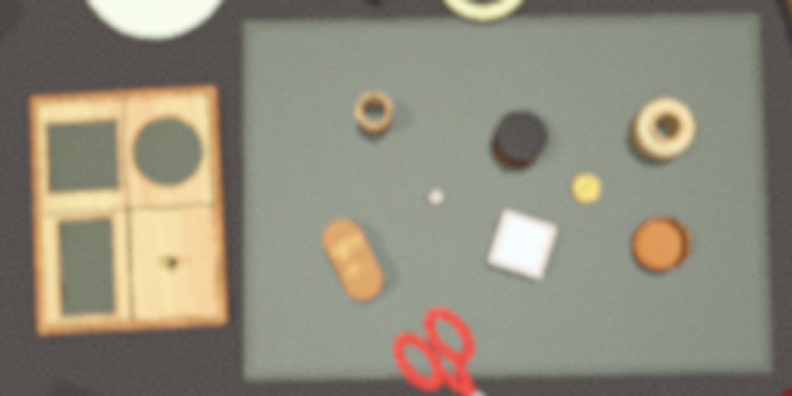

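The crop confirms the targets: the tan, thread-wound cop at (662,127) and the black-capped jar at (520,138). The capless amber jar (660,243) and the bare tube (374,112) stay. Moving towards the cop.

Emit:
send_rows --pt "2.4 -5.5 -0.4 0 0 0.15 0" --pt "2.4 -5.5 -0.4 0 0 0.15 0" --pt "2.4 -5.5 -0.4 0 0 0.143 0" --pt "2.4 -5.5 -0.4 0 0 0 0" --pt "2.4 -5.5 -0.4 0 0 0 0" --squeeze 20

```text
t: 0.72
tcp_pos: [0.3559, 0.2202, 0.2406]
tool_rot: [-1.571, 0.0, 1.571]
ft_force: [0.2, 0.7, 0.8]
grip_width: 1.002
```

Emit:
send_rows --pt "2.4 -5.5 -0.4 0 0 0 0" --pt "2.4 -5.5 -0.4 0 0 0 0" --pt "2.4 -5.5 -0.4 0 0 0 0" --pt "2.4 -5.5 -0.4 0 0 0 0" --pt "2.4 -5.5 -0.4 0 0 0 0"

```text
t: 1.35
tcp_pos: [0.476, -0.0551, 0.2205]
tool_rot: [-1.571, -0.0, 1.571]
ft_force: [0.6, 1.2, 0.0]
grip_width: 0.998
```

Emit:
send_rows --pt "2.4 -5.5 -0.4 0 0 0 0" --pt "2.4 -5.5 -0.4 0 0 0 0" --pt "2.4 -5.5 -0.4 0 0 0 0" --pt "2.4 -5.5 -0.4 0 0 0 0" --pt "2.0 -5.5 -0.4 0 0 0 0"

```text
t: 1.98
tcp_pos: [0.5921, -0.3298, 0.2]
tool_rot: [-1.57, -0.001, 1.571]
ft_force: [-0.6, 0.3, -0.1]
grip_width: 0.997
```

Emit:
send_rows --pt "0 0 0 0 0 0 0" --pt "0 0 0 0 0 0 0" --pt "0 0 0 0 0 0 0" --pt "0 0 0 0 0 0 0" --pt "0 0 0 0 0 0 0"

```text
t: 2.6
tcp_pos: [0.5917, -0.3275, 0.2012]
tool_rot: [-1.571, 0.0, 1.572]
ft_force: [-0.4, -0.6, -0.1]
grip_width: 1.002
```

```bash
cat >> h.py <<'E'
def wrist():
    s0=bot.get_state(); s=eyes.snapshot("wrist")
    T=np.eye(4);T[:3,:3]=R.from_euler("xyz",s0["tool_rot"]).as_matrix();T[:3,3]=s0["tcp_pos"]
    return s["frame"],cloud(s,T@np.array(s["T_tool_cam"]))
def near(w,c,rad,zlo,zhi):
    S=w.reshape(-1,3);S=S[(S[:,2]>zlo)&(S[:,2]<zhi)&(np.hypot(S[:,0]-c[0],S[:,1]-c[1])<rad)]*1000
    if len(S)<5: print(len(S));return
    r=cv2.minAreaRect(S[:,:2].astype(np.float32)); (c2,rr)=cv2.minEnclosingCircle(S[:,:2].astype(np.float32))
    print(len(S),"rect",np.round(r[0],1),np.round(r[1],1),round(r[2],1),"circ",np.round(c2,1),round(rr,1),"ext",np.round(np.percentile(S,[1,99],axis=0),1).tolist())
E
python3 - <<'E'
from h import *
f,w=wrist(); save("w1",f)
near(w,(.592,-.337),.06,.045,.08); near(w,(.592,-.337),.06,.06,.08)
E
```

```text
3425 rect [ 594.8 -338.9] [62.2 62.5] 23.1 circ [ 595.7 -339.1] 31.9 ext [[565.1, -368.2, 46.5], [622.8, -309.4, 66.6]]
710 rect [ 597.4 -337.4] [42.2 40.5] 49.0 circ [ 599.4 -338.6] 22.7 ext [[577.1, -357.3, 60.2], [614.1, -320.6, 66.9]]
```

View pics/w1.png

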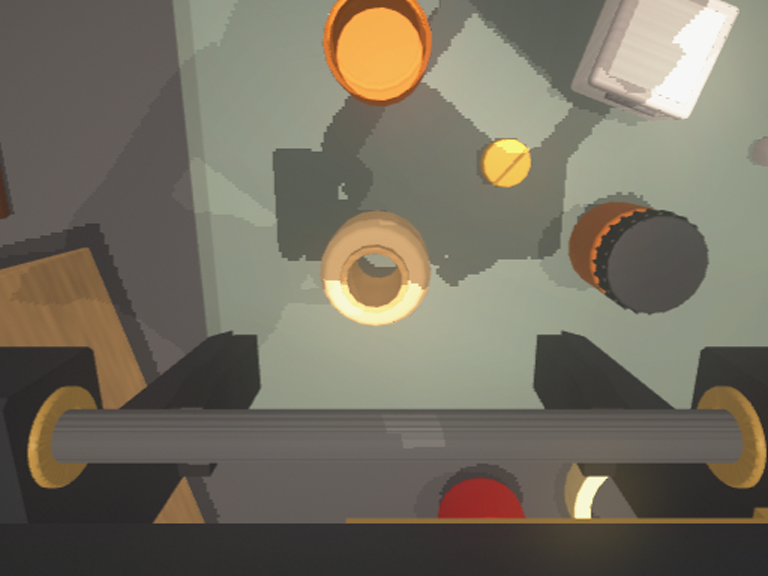

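The wrist view shows the tan cop at (376,268) between the jaws, with clear room around it. Lowering over it and gripping.

Emit:
send_rows --pt "0.3 -1.0 -3.8 0 0 0 0" --pt "0 0 -3.8 0 0 0 0" --pt "0 0 -3.8 0 0 0 0" --pt "0 0 -3.0 0 0 0 0" --pt "0 0 -1.9 0 0 0 0"

```text
t: 3.28
tcp_pos: [0.5944, -0.3377, 0.0364]
tool_rot: [-1.57, -0.001, 1.571]
ft_force: [0.5, 0.3, 0.0]
grip_width: 1.001
```

Emit:
send_rows --pt "0 0 0 0 0 0 0" --pt "0 0 0 0 0 0 1" --pt "0 0 0 0 0 0 1" --pt "0 0 0 0 0 0 1" --pt "0 0 0 0 0 0 1"

```text
t: 3.9
tcp_pos: [0.5949, -0.3384, 0.0387]
tool_rot: [-1.572, 0.001, 1.571]
ft_force: [-1.2, -0.8, 5.3]
grip_width: 0.688
```

Emit:
send_rows --pt "0 0 0 0 0 0 1" --pt "0 0 0 0 0 0 1" --pt "0 0 0 0 0 0 1" --pt "0 0 1 0 0 0 1" --pt "0 0 2 0 0 0 1"

```text
t: 4.53
tcp_pos: [0.5942, -0.3376, 0.0673]
tool_rot: [-1.569, -0.002, 1.571]
ft_force: [0.3, -0.1, -0.5]
grip_width: 0.687
```

Emit:
send_rows --pt "0 0 3 0 0 0 1" --pt "0 0 3 0 0 0 1" --pt "0 2 3 0 0 0 1" --pt "-1 5 0 0 0 0 1" --pt "-1.4 5.5 0 0 0 0 1"

```text
t: 5.15
tcp_pos: [0.5701, -0.2118, 0.158]
tool_rot: [-1.571, -0.0, 1.57]
ft_force: [0.2, 0.1, -1.8]
grip_width: 0.686
```

Emit:
send_rows --pt "-1.4 5.5 0 0 0 0 1" --pt "-1.4 5.5 0 0 0 0 1" --pt "-1.4 5.5 0 0 0 0 1" --pt "-1.4 5.5 0 0 0 0 1" --pt "-1.4 5.5 0 0 0 0 1"

```text
t: 5.78
tcp_pos: [0.4998, 0.0637, 0.1581]
tool_rot: [-1.571, -0.0, 1.571]
ft_force: [0.4, -0.1, -1.7]
grip_width: 0.691
```

Emit:
send_rows --pt "-1.4 5 0 0 0 0 1" --pt "-1.4 4 0 0 0 0 1" --pt "-1.0 3 0 0 0 0 1" --pt "-0.4 1.4 0 0 0 0 1" --pt "0 0 0 0 0 0 1"

```text
t: 6.4
tcp_pos: [0.4586, 0.1961, 0.1579]
tool_rot: [-1.571, 0.0, 1.572]
ft_force: [-0.5, -0.5, -1.5]
grip_width: 0.689
```

```bash
python3 - <<'E'
from h import *
st(); f,w=wrist(); save("w2",f)
s=eyes.snapshot("scene"); save("s2",s["frame"][150:330,200:420],3); 
print("pin");near(w,(.458,.1965),.03,.04,.065); print("cop");near(w,(.458,.1965),.05,.13,.2)
s=eyes.snapshot("top");w=cloud(s);near(w,(.458,.1965),.06,.12,.2)
E
```

```text
{'t': 6.4, 'q': [0.166, 0.398, 1.6, -0.0, 1.143, -1.406], 'tcp_pos': [0.459, 0.196, 0.158], 'tool_rot': [-1.571, 0.0, 1.572], 'ft_force': [-0.471, -0.483, -1.497], 'grip_width': 0.689}
pin
0
cop
22552 rect [456.  199.8] [60.6 85.7] 27.8 circ [448.8 196.8] 47.6 ext [[427.9, 152.8, 134.4], [480.4, 240.7, 198.2]]
0
```

View pics/w2.png

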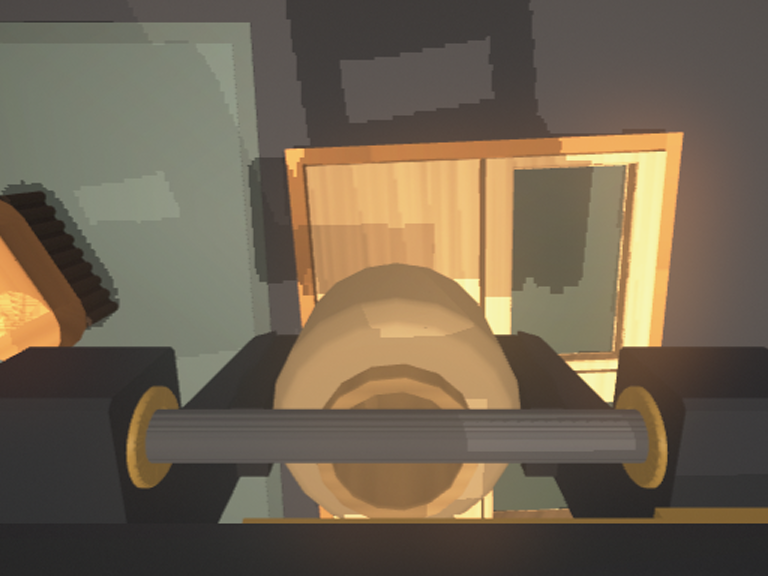

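The cop is held upright and centred in the jaws at (396,430). Lowering it over the pin.

Emit:
send_rows --pt "0 0 -3 0 0 0 1" --pt "0 0 -3 0 0 0 1" --pt "0 0 -1.5 0 0 0 1" --pt "0 0 -1.2 0 0 0 1" --pt "0 0 -1.0 0 0 0 1"

```text
t: 7.18
tcp_pos: [0.459, 0.1955, 0.0604]
tool_rot: [-1.571, -0.0, 1.57]
ft_force: [-0.3, -0.4, -2.0]
grip_width: 0.69
```

Emit:
send_rows --pt "0 0 0 0 0 0 1" --pt "0 0 -0.3 0 0 0 1" --pt "0 0 -0.3 0 0 0 1" --pt "0 0 -0.1 0 0 0 1" --pt "0 0 0 0 0 0 1"

```text
t: 7.8
tcp_pos: [0.4587, 0.196, 0.0538]
tool_rot: [-1.571, -0.0, 1.571]
ft_force: [-0.4, -0.8, -1.5]
grip_width: 0.689
```

Emit:
send_rows --pt "0 0 -0.1 0 0 0 1" --pt "0 0 0 0 0 0 1" --pt "0 0 -0.1 0 0 0 1" --pt "0 0 0 0 0 0 1" --pt "0 0 0 0 0 0 1"

```text
t: 8.43
tcp_pos: [0.4587, 0.196, 0.0535]
tool_rot: [-1.572, -0.0, 1.571]
ft_force: [-6.1, -1.4, 19.6]
grip_width: 0.687
```

Contact. Releasing and rising.

Emit:
send_rows --pt "0 0 0.1 0 0 0 1" --pt "0 0 0 0 0 0 0" --pt "0 0 0 0 0 0 0" --pt "0 0 0 0 0 0 0" --pt "0 0 0 0 0 0 0"

```text
t: 9.05
tcp_pos: [0.4587, 0.1959, 0.0527]
tool_rot: [-1.571, 0.0, 1.571]
ft_force: [0.2, 0.3, -0.1]
grip_width: 1.001
```

Emit:
send_rows --pt "0 0 2 0 0 0 0" --pt "0 0 3 0 0 0 0" --pt "0 0 3 0 0 0 0" --pt "0 0 3 0 0 0 0" --pt "1 -5 2.5 0 0 0 0"

```text
t: 9.68
tcp_pos: [0.4684, 0.1471, 0.1889]
tool_rot: [-1.572, -0.0, 1.575]
ft_force: [1.2, 0.3, -1.0]
grip_width: 1.0
```

Emit:
send_rows --pt "1.6 -5.8 0 0 0 0 0" --pt "1.6 -5.8 0 0 0 0 0" --pt "1.6 -5.8 0 0 0 0 0" --pt "1.6 -5.8 0 0 0 0 0" --pt "1.6 -5.0 0 0 0 0 0"

```text
t: 10.3
tcp_pos: [0.5488, -0.1383, 0.1876]
tool_rot: [-1.571, -0.0, 1.57]
ft_force: [1.1, 0.6, -0.5]
grip_width: 1.004
```

Emit:
send_rows --pt "1.6 -3 0 0 0 0 0" --pt "1.6 -2 0 0 0 0 0" --pt "0.4 0 0 0 0 0 0" --pt "0 0 0 0 0 0 0" --pt "0 0 0 0 0 0 0"

```text
t: 10.92
tcp_pos: [0.5843, -0.1851, 0.1879]
tool_rot: [-1.571, -0.0, 1.572]
ft_force: [-0.6, 0.9, -0.8]
grip_width: 1.001
```

```bash
python3 - <<'E'
from h import *
st(); f,w=wrist(); save("w3",f)
near(w,(.586,-.1845),.05,.045,.08);near(w,(.586,-.1845),.05,.055,.08)
s=eyes.snapshot("top"); save("t3",s["frame"][150:250,130:260],4); w=cloud(s)
print("cop");near(w,(.458,.1965),.045,.05,.1);near(w,(.458,.1965),.03,.072,.1)
E
```

```text
{'t': 10.925, 'q': [-0.5, 0.547, 1.23, 0.0, 1.364, -2.072], 'tcp_pos': [0.584, -0.185, 0.188], 'tool_rot': [-1.571, -0.0, 1.572], 'ft_force': [-0.625, 0.858, -0.822], 'grip_width': 1.001}
3984 rect [ 587.7 -184.2] [57.7 57.4] 54.9 circ [ 587.8 -184.4] 29.2 ext [[560.4, -210.6, 49.0], [613.3, -158.0, 63.9]]
3874 rect [ 587.8 -184.2] [57.4 57.4] 68.4 circ [ 587.9 -184.3] 29.2 ext [[560.7, -210.5, 57.3], [613.4, -158.0, 63.9]]
cop
231 rect [458.3 194.3] [61.1 59. ] 65.8 circ [456.8 195.5] 31.4 ext [[426.6, 165.9, 52.7], [485.7, 223.5, 82.3]]
123 rect [457.4 195.2] [53.3 53.8] 64.5 circ [458.1 196.6] 29.5 ext [[430.8, 170.1, 72.0], [482.0, 222.5, 83.5]]
```

View pics/t3.png

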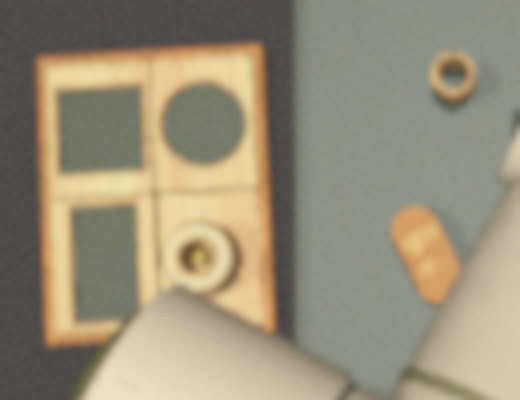

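The cop sits on the pin, with the brass visible in the bore at (200,257) and the top at about 80 mm. Next the jar.

Emit:
send_rows --pt "0.35 0.1 -3.5 0 0 0 0" --pt "0 0 -3.5 0 0 0 0" --pt "0 0 -3.5 0 0 0 0" --pt "0 0 -3.0 0 0 0 0" --pt "0 0 -1.7 0 0 0 0"

```text
t: 11.65
tcp_pos: [0.5877, -0.1846, 0.0345]
tool_rot: [-1.569, -0.001, 1.571]
ft_force: [0.4, -0.0, 0.3]
grip_width: 1.0
```

Emit:
send_rows --pt "0 0 0 0 0 0 0" --pt "0 0 0 0 0 0 1" --pt "0 0 0 0 0 0 1" --pt "0 0 0 0 0 0 1" --pt "0 0 0 0 0 0 1"

```text
t: 12.28
tcp_pos: [0.5883, -0.1851, 0.0363]
tool_rot: [-1.572, 0.0, 1.571]
ft_force: [-0.4, 0.4, 4.4]
grip_width: 0.65
```

Emit:
send_rows --pt "0 0 0 0 0 0 1" --pt "0 0 0 0 0 0 1" --pt "0 0 0 0 0 0 1" --pt "0 0 1 0 0 0 1" --pt "0 0 2 0 0 0 1"

```text
t: 12.9
tcp_pos: [0.5876, -0.1848, 0.0654]
tool_rot: [-1.569, -0.001, 1.571]
ft_force: [-1.1, -0.0, -1.5]
grip_width: 0.648
```

Emit:
send_rows --pt "0 0 3 0 0 0 1" --pt "0 0 3 0 0 0 1" --pt "0 2 3 0 0 0 1" --pt "-0.1 4 0 0 0 0 1" --pt "-0.1 5 0 0 0 0 1"

```text
t: 13.52
tcp_pos: [0.5859, -0.0745, 0.1561]
tool_rot: [-1.571, 0.0, 1.57]
ft_force: [0.2, 0.4, -2.5]
grip_width: 0.646
```

Emit:
send_rows --pt "-0.1 5 0 0 0 0 1" --pt "-0.1 5 0 0 0 0 1" --pt "-0.1 5 0 0 0 0 1" --pt "-0.1 5 0 0 0 0 1" --pt "-0.1 4 0 0 0 0 1"

```text
t: 14.15
tcp_pos: [0.5806, 0.1669, 0.1559]
tool_rot: [-1.57, 0.0, 1.572]
ft_force: [0.4, 0.7, -1.6]
grip_width: 0.65
```

Emit:
send_rows --pt "-0.1 2.5 0 0 0 0 1" --pt "0 1.2 0 0 0 0 1" --pt "0 0 0 0 0 0 1" --pt "0 0 0 0 0 0 1" --pt "0 0 0 0 0 0 1"

```text
t: 14.78
tcp_pos: [0.5803, 0.201, 0.1558]
tool_rot: [-1.571, 0.0, 1.57]
ft_force: [-0.8, 0.5, -2.4]
grip_width: 0.651
```

```bash
python3 - <<'E'
from h import *
st(); f,w=wrist(); save("w4",f)
# tray outline from wrist: points at tray height, not near jar
near(w,(.516,.2466),.2,.012,.03)
print("cop");near(w,(.458,.1965),.04,.06,.09)
E
```

```text
{'t': 14.775, 'q': [0.141, 0.579, 1.271, -0.0, 1.292, -1.429], 'tcp_pos': [0.58, 0.201, 0.156], 'tool_rot': [-1.571, 0.0, 1.57], 'ft_force': [-0.786, 0.523, -2.389], 'grip_width': 0.651}
41346 rect [545.3 247.6] [206.2 206.3] 1.9 circ [534.9 246.9] 137.5 ext [[447.8, 145.6, 12.0], [629.8, 348.0, 22.9]]
cop
4215 rect [474.5 197.3] [34.1 62.8] 3.4 circ [461.5 196.5] 31.5 ext [[459.7, 167.5, 60.6], [490.6, 226.3, 81.5]]
```

View pics/w4.png

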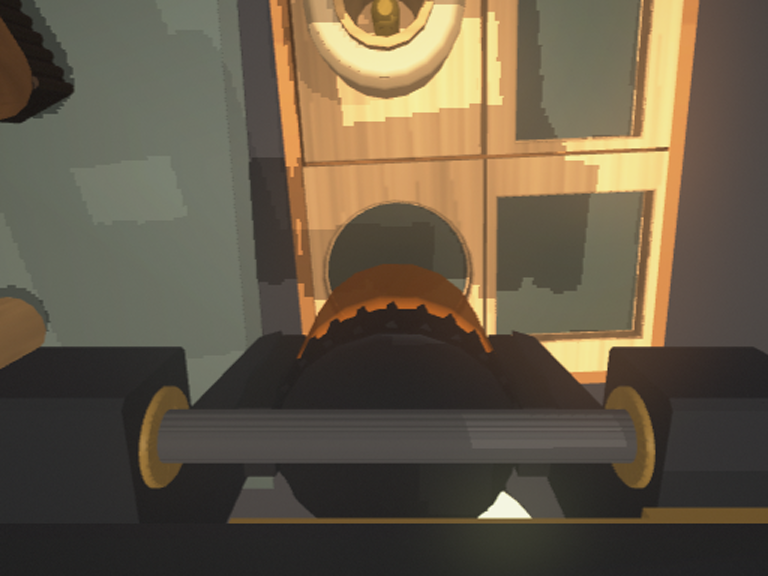

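The jar is held upright over the well at (398,250), with the cop seated behind it. Lowering gently.

Emit:
send_rows --pt "0 0.1 -3 0 0 0 1" --pt "0 0 -3 0 0 0 1" --pt "0 0 -2 0 0 0 1" --pt "0 0 -1.3 0 0 0 1" --pt "0 0 -0.9 0 0 0 1"

```text
t: 15.45
tcp_pos: [0.5803, 0.2027, 0.0535]
tool_rot: [-1.571, -0.0, 1.571]
ft_force: [0.7, -0.1, -2.4]
grip_width: 0.645
```

Emit:
send_rows --pt "0 0 -0.2 0 0 0 1" --pt "0 0 -0.2 0 0 0 1" --pt "0 0 -0.1 0 0 0 1" --pt "0 0 -0.1 0 0 0 1" --pt "0 0 0 0 0 0 1"

```text
t: 16.08
tcp_pos: [0.5802, 0.203, 0.0478]
tool_rot: [-1.571, -0.0, 1.571]
ft_force: [-0.2, 0.7, -2.0]
grip_width: 0.65
```

Emit:
send_rows --pt "0 0 -0.05 0 0 0 1" --pt "0 0 0 0 0 0 1" --pt "0 0 -0.05 0 0 0 1" --pt "0 0 0 0 0 0 1" --pt "0 0 0 0 0 0 1"

```text
t: 16.7
tcp_pos: [0.5802, 0.203, 0.0473]
tool_rot: [-1.571, -0.0, 1.571]
ft_force: [-2.5, -0.6, 5.6]
grip_width: 0.65
```

Emit:
send_rows --pt "0 0 0 0 0 0 0" --pt "0 0 0 0 0 0 0" --pt "0 0 0 0 0 0 0" --pt "0 0 1.5 0 0 0 0" --pt "0 0 3 0 0 0 0"

```text
t: 17.32
tcp_pos: [0.5798, 0.2029, 0.0922]
tool_rot: [-1.569, 0.0, 1.571]
ft_force: [-0.3, -0.5, -0.3]
grip_width: 1.003
```

Emit:
send_rows --pt "0 0 4 0 0 0 0" --pt "0 0 4 0 0 0 0" --pt "-1 -3 1.5 0 0 0.15 0" --pt "-3 -5 0 0 0 0.15 0" --pt "-3 -5 0 0 0 0.154 0"

```text
t: 17.95
tcp_pos: [0.5093, 0.0718, 0.1879]
tool_rot: [-1.572, 0.001, 2.031]
ft_force: [1.3, -0.5, 0.5]
grip_width: 1.002
```

Emit:
send_rows --pt "-3 -5 0 0 0 0 0" --pt "-2.4 -2.5 0 0 0 0 0" --pt "0 0 0 0 0 0 0" --pt "0 0 0 0 0 0 0" --pt "0 0 0 0 0 0 0"

```text
t: 18.58
tcp_pos: [0.4567, -0.0014, 0.1869]
tool_rot: [-1.571, 0.0, 2.026]
ft_force: [0.0, -0.5, 0.5]
grip_width: 0.998
```

```bash
python3 - <<'E'
from h import *
st(); f,w=wrist(); save("w5",f)
near(w,(.456,-.0026),.06,.035,.08)
s=eyes.snapshot("top"); w=cloud(s)
print("jar");near(w,(.580,.202),.045,.05,.1); print("cop"); near(w,(.458,.1965),.045,.05,.1)
E
```

```text
{'t': 18.575, 'q': [-0.263, 0.295, 1.667, 0.0, 1.179, -2.29], 'tcp_pos': [0.457, -0.001, 0.187], 'tool_rot': [-1.571, 0.0, 2.026], 'ft_force': [0.023, -0.477, 0.474], 'grip_width': 0.998}
4905 rect [458.7  -2.4] [89.7 41.8] 26.5 circ [458.6  -2.2] 44.9 ext [[417.9, -31.4, 48.3], [498.0, 25.9, 52.1]]
jar
226 rect [577.1 201.9] [53.9 55.5] 41.8 circ [576.4 202. ] 28.9 ext [[549.4, 175.0, 50.8], [603.6, 229.6, 77.4]]
cop
241 rect [456.2 195.6] [59.5 62.9] 0.1 circ [456.7 195.8] 31.8 ext [[426.6, 164.9, 51.9], [485.8, 223.1, 83.2]]
```

View pics/w5.png

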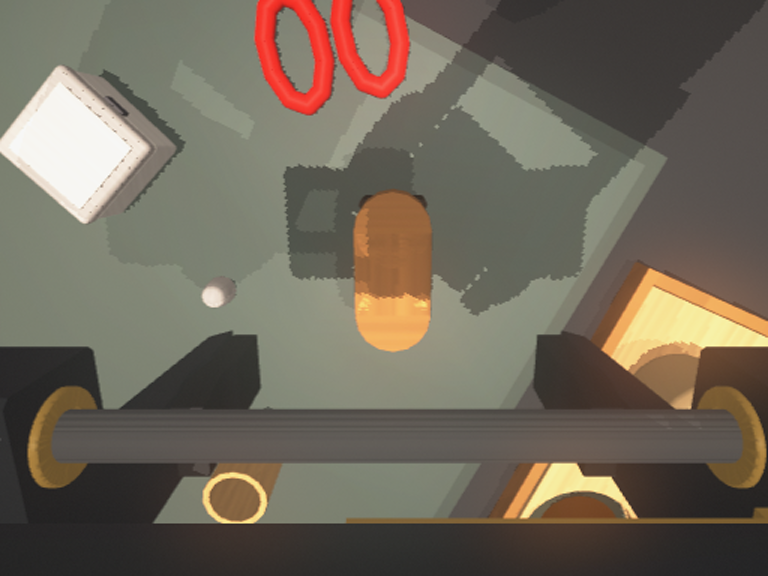

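The brush is aligned at (393,270) between the jaws. Gripping the wooden back.

Emit:
send_rows --pt "0.2 -0.1 -3.5 0 0 0 0" --pt "0 0 -3.5 0 0 0 0" --pt "0 0 -3.5 0 0 0 0" --pt "0 0 -2.5 0 0 0 0" --pt "0 0 -1.5 0 0 0 0"

```text
t: 19.3
tcp_pos: [0.4581, -0.0026, 0.0404]
tool_rot: [-1.57, -0.001, 2.026]
ft_force: [0.7, -0.1, 0.4]
grip_width: 1.0
```

Emit:
send_rows --pt "0 0 0 0 0 0 0" --pt "0 0 0 0 0 0 1" --pt "0 0 0 0 0 0 1" --pt "0 0 0 0 0 0 1" --pt "0 0 0 0 0 0 1"

```text
t: 19.92
tcp_pos: [0.4582, -0.0031, 0.042]
tool_rot: [-1.571, 0.0, 2.025]
ft_force: [0.2, -0.4, -0.3]
grip_width: 0.563
```

Emit:
send_rows --pt "0 0 0 0 0 0 1" --pt "0 0 0 0 0 0 1" --pt "0 0 0 0 0 0 1" --pt "0 0 1 0 0 0 1" --pt "0 0 2 0 0 0 1"

```text
t: 20.55
tcp_pos: [0.4578, -0.003, 0.072]
tool_rot: [-1.569, -0.001, 2.025]
ft_force: [-0.2, -0.1, -1.2]
grip_width: 0.477
```

Emit:
send_rows --pt "0 0 3 0 0 0 1" --pt "0 0 3 0 0 0 1" --pt "0 1 3 0 0 -0.1 1" --pt "0 3 0.5 0 0 -0.15 1" --pt "0 5 0 0 0 -0.162 1"

```text
t: 21.18
tcp_pos: [0.4584, 0.0872, 0.1679]
tool_rot: [-1.573, 0.0, 1.605]
ft_force: [-0.6, 0.2, -1.0]
grip_width: 0.476
```

Emit:
send_rows --pt "-0.1 5 0 0 0 0 1" --pt "-0.1 5 0 0 0 0 1" --pt "-0.1 5 0 0 0 0 1" --pt "-0.1 3.5 0 0 0 0 1" --pt "0 1.9 0 0 0 0 1"

```text
t: 21.8
tcp_pos: [0.4537, 0.2923, 0.167]
tool_rot: [-1.571, 0.0, 1.615]
ft_force: [0.3, -0.3, -1.0]
grip_width: 0.473
```

Emit:
send_rows --pt "0 0 0 0 0 0 1" --pt "0 0 0 0 0 0 1" --pt "0 0 0 0 0 0 1" --pt "0 0 0 0 0 0 1" --pt "0 0 0 0 0 0 1"

```text
t: 22.42
tcp_pos: [0.4542, 0.2906, 0.1668]
tool_rot: [-1.571, 0.0, 1.612]
ft_force: [-0.4, 0.2, -1.4]
grip_width: 0.474
```

```bash
python3 - <<'E'
from h import *
st(); f,w=wrist(); save("w6",f)
print("brush");near(w,(.4535,.29),.06,.12,.185)
E
```

```text
{'t': 22.425, 'q': [0.35, 0.45, 1.478, -0.0, 1.214, -1.263], 'tcp_pos': [0.454, 0.291, 0.167], 'tool_rot': [-1.571, 0.0, 1.612], 'ft_force': [-0.352, 0.195, -1.392], 'grip_width': 0.474}
brush
18626 rect [450.7 293.8] [81.  68.5] 25.2 circ [451.2 290.8] 41.4 ext [[410.6, 257.0, 144.0], [487.1, 324.5, 183.5]]
```

View pics/w6.png

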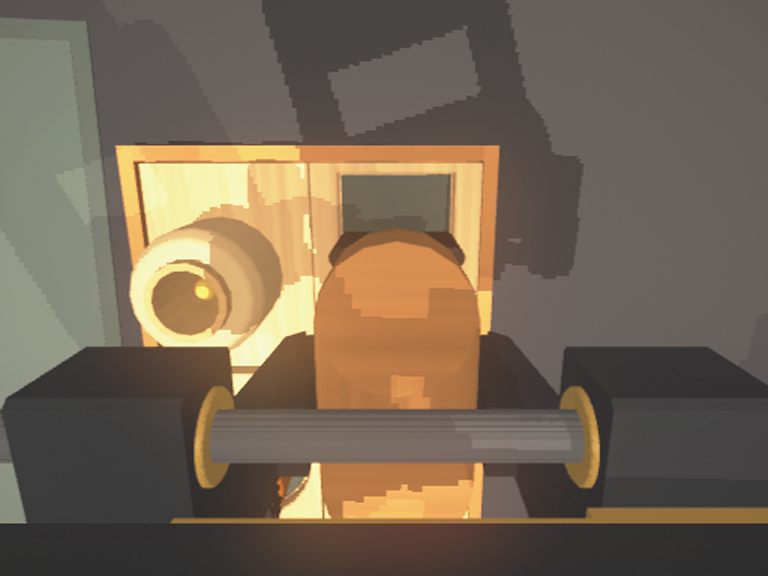

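The brush lines up with the slot at (397,200). I'll release with only a partial opening, because the cop stands close by.

Emit:
send_rows --pt "0 0.1 -3 0 0 0 1" --pt "0 0 -3 0 0 0 1" --pt "0 0 -2.5 0 0 0 1" --pt "0 0 -1.5 0 0 0 1" --pt "0 0 -0.8 0 0 0 1"

```text
t: 23.1
tcp_pos: [0.4542, 0.2919, 0.0583]
tool_rot: [-1.571, 0.0, 1.613]
ft_force: [0.4, 0.4, -0.7]
grip_width: 0.471
```

Emit:
send_rows --pt "0 0 -0.2 0 0 0 1" --pt "0 0 -0.2 0 0 0 1" --pt "0 0 -0.1 0 0 0 1" --pt "0 0 -0.05 0 0 0 1" --pt "0 0 0 0 0 0 1"

```text
t: 23.72
tcp_pos: [0.4542, 0.292, 0.0534]
tool_rot: [-1.571, -0.0, 1.613]
ft_force: [0.1, 0.9, -1.2]
grip_width: 0.476
```

Emit:
send_rows --pt "0 0 -0.05 0 0 0 1" --pt "0 0 0 0 0 0 1" --pt "0 0 -0.05 0 0 0 1" --pt "0 0 0 0 0 0 1" --pt "0 0 0 0 0 0 1"

```text
t: 24.35
tcp_pos: [0.4542, 0.292, 0.0529]
tool_rot: [-1.571, -0.0, 1.613]
ft_force: [-1.4, -1.3, 6.1]
grip_width: 0.473
```

Emit:
send_rows --pt "0 0 0 0 0 0 0.36" --pt "0 0 0 0 0 0 0.36" --pt "0 0 0 0 0 0 0.36" --pt "0 0 1.5 0 0 0 0.36" --pt "0 0 3 0 0 0 0.36"

```text
t: 24.98
tcp_pos: [0.4538, 0.2918, 0.0978]
tool_rot: [-1.569, 0.001, 1.613]
ft_force: [-0.2, -0.6, -0.3]
grip_width: 0.639
```

Emit:
send_rows --pt "0 0 4.5 0 0 0 0.36" --pt "0 0 5 0 0 0 0" --pt "0 -4 0 0 0 -0.12 0" --pt "0 -5.5 0 0 0 -0.12 0" --pt "0.2 -5.5 0 0 0 -0.127 0"

```text
t: 25.6
tcp_pos: [0.4559, 0.1406, 0.1934]
tool_rot: [-1.572, -0.001, 1.243]
ft_force: [1.2, -0.7, -0.0]
grip_width: 1.002
```

Emit:
send_rows --pt "0.2 -5.5 0 0 0 0 0" --pt "0.2 -5.5 0 0 0 0 0" --pt "0.2 -5.5 0 0 0 0 0" --pt "0.2 -5.5 0 0 0 0 0" --pt "0.2 -5 0 0 0 0 0"

```text
t: 26.22
tcp_pos: [0.4659, -0.13, 0.1933]
tool_rot: [-1.572, 0.0, 1.245]
ft_force: [0.6, 0.8, 0.4]
grip_width: 1.0
```

Emit:
send_rows --pt "0.2 -4 0 0 0 0 0" --pt "0.2 -1.7 0 0 0 0 0" --pt "0.2 0 0 0 0 0 0" --pt "0 0 0 0 0 0 0" --pt "0 0 0 0 0 0 0"

```text
t: 26.85
tcp_pos: [0.4722, -0.1838, 0.1924]
tool_rot: [-1.571, -0.0, 1.248]
ft_force: [0.7, -0.9, 0.2]
grip_width: 0.993
```

```bash
python3 - <<'E'
from h import *
st(); f,w=wrist(); save("w7",f)
print("tin");near(w,(.4706,-.1846),.055,.03,.05)
s=eyes.snapshot("top"); save("t7",s["frame"][140:250,130:260],4); w=cloud(s)
print("brush");near(w,(.454,.291),.06,.035,.075)
E
```

```text
{'t': 26.85, 'q': [-0.605, 0.37, 1.529, 0.0, 1.243, -1.853], 'tcp_pos': [0.472, -0.184, 0.192], 'tool_rot': [-1.571, -0.0, 1.248], 'ft_force': [0.672, -0.886, 0.208], 'grip_width': 0.993}
tin
4673 rect [ 472.7 -184.5] [60.  61.9] 70.7 circ [ 472.9 -184.6] 40.6 ext [[439.5, -217.6, 35.6], [505.6, -151.3, 42.7]]
brush
319 rect [452.6 292.4] [84.8 43.5] 1.2 circ [452.6 291.4] 43.8 ext [[410.7, 270.5, 38.6], [494.6, 313.3, 66.3]]
```

View pics/t7.png

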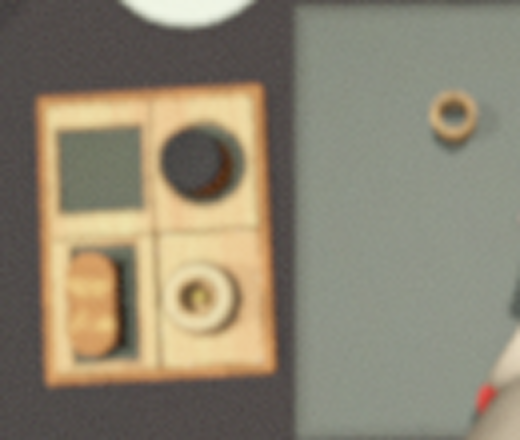

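View pics/w7.png

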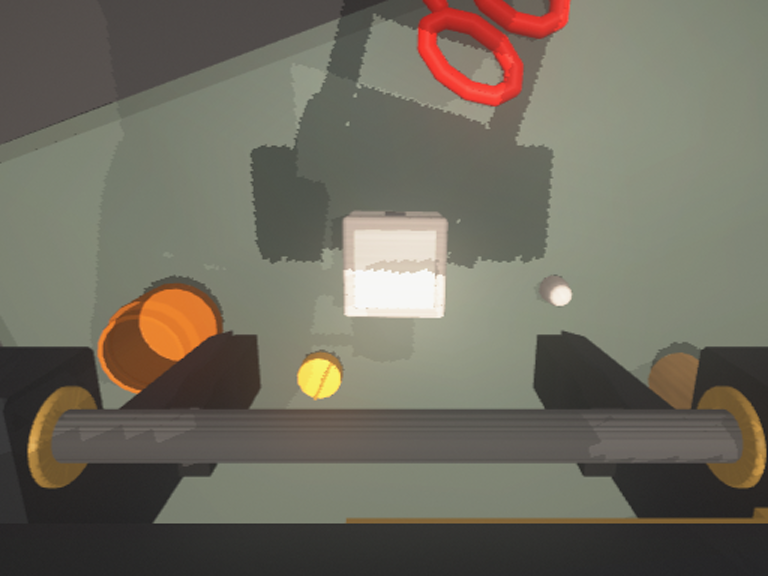

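The tray crop shows the cop, jar and brush in place at (200,298), (200,162) and (95,303). The wrist view shows the tin square to the jaws at (395,265). Gripping it.

Emit:
send_rows --pt "0 -0.1 -4 0 0 0 0" --pt "0 0 -4 0 0 0 0" --pt "0 0 -3.5 0 0 0 0" --pt "0 0 -2.5 0 0 0 0" --pt "0 0 -1.6 0 0 0 0"

```text
t: 27.58
tcp_pos: [0.4719, -0.1855, 0.0351]
tool_rot: [-1.569, -0.0, 1.246]
ft_force: [0.2, -0.2, 0.1]
grip_width: 1.0
```

Emit:
send_rows --pt "0 0 0 0 0 0 0" --pt "0 0 0 0 0 0 1" --pt "0 0 0 0 0 0 1" --pt "0 0 0 0 0 0 1" --pt "0 0 0 0 0 0 1"

```text
t: 28.2
tcp_pos: [0.4723, -0.1861, 0.0367]
tool_rot: [-1.572, 0.0, 1.246]
ft_force: [-0.7, 1.2, 4.3]
grip_width: 0.673
```

Emit:
send_rows --pt "0 0 0 0 0 0 1" --pt "0 0 0 0 0 0 1" --pt "0 0 0 0 0 0 1" --pt "0 0 1 0 0 0 1" --pt "0 0 2 0 0 0 1"

```text
t: 28.82
tcp_pos: [0.4718, -0.1859, 0.0664]
tool_rot: [-1.569, -0.0, 1.246]
ft_force: [-0.2, 0.0, -1.0]
grip_width: 0.67
```

Emit:
send_rows --pt "0 0 3 0 0 0 1" --pt "0 0 3 0 0 0 1" --pt "0 2 3 0 0 0 1" --pt "0.8 4 0.8 0 0 0.12 1" --pt "1 5 0 0 0 0.12 1"

```text
t: 29.45
tcp_pos: [0.4904, -0.0755, 0.1655]
tool_rot: [-1.573, 0.001, 1.488]
ft_force: [0.2, -0.2, -1.3]
grip_width: 0.67
```

Emit:
send_rows --pt "1 5 0 0 0 0.127 1" --pt "1 5 0 0 0 0 1" --pt "1 5 0 0 0 0 1" --pt "1 5 0 0 0 0 1" --pt "1 5 0 0 0 0 1"

```text
t: 30.08
tcp_pos: [0.5401, 0.1756, 0.1647]
tool_rot: [-1.571, 0.0, 1.613]
ft_force: [1.4, -0.2, -0.7]
grip_width: 0.673
```

Emit:
send_rows --pt "1 5 0 0 0 0 1" --pt "1 4 0 0 0 0 1" --pt "1 2.3 0 0 0 0 1" --pt "0.5 0.9 0 0 0 0 1" --pt "0 0 0 0 0 0 1"

```text
t: 30.7
tcp_pos: [0.5751, 0.2957, 0.1641]
tool_rot: [-1.57, 0.0, 1.613]
ft_force: [-0.2, -0.5, -0.3]
grip_width: 0.674
```

```bash
python3 - <<'E'
from h import *
st(); f,w=wrist(); save("w8",f)
E
```

```text
{'t': 30.7, 'q': [0.292, 0.625, 1.155, -0.0, 1.362, -1.321], 'tcp_pos': [0.575, 0.296, 0.164], 'tool_rot': [-1.57, 0.0, 1.613], 'ft_force': [-0.244, -0.498, -0.325], 'grip_width': 0.674}
```

View pics/w8.png

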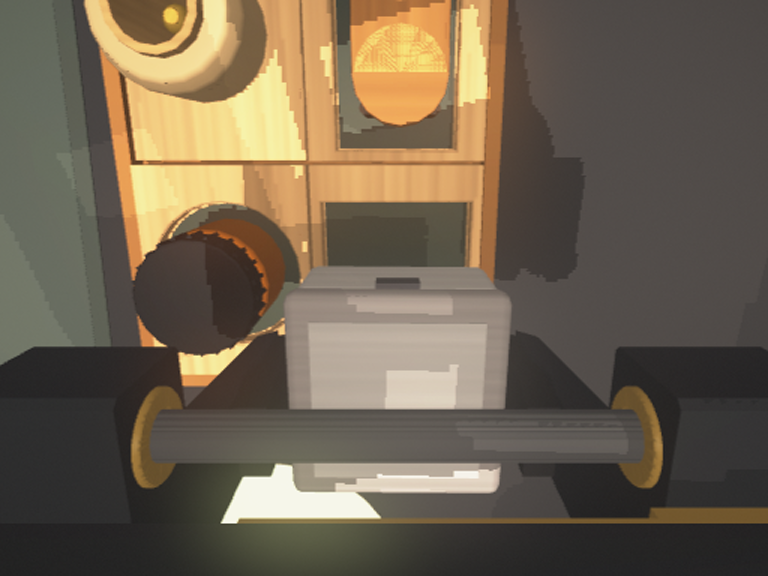

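The tin is square over the pocket at (398,240). Lowering.

Emit:
send_rows --pt "0 0.05 -3.5 0 0 0 1" --pt "0 0 -3 0 0 0 1" --pt "0 0 -2.5 0 0 0 1" --pt "0 0 -1.4 0 0 0 1" --pt "0 0 -0.8 0 0 0 1"

```text
t: 31.38
tcp_pos: [0.5752, 0.2959, 0.0521]
tool_rot: [-1.571, 0.0, 1.612]
ft_force: [-0.3, -0.5, -1.3]
grip_width: 0.668
```

Emit:
send_rows --pt "0 0 -0.2 0 0 0 1" --pt "0 0 -0.1 0 0 0 1" --pt "0 0 -0.1 0 0 0 1" --pt "0 0 -0.05 0 0 0 1" --pt "0 0 0 0 0 0 1"

```text
t: 32.0
tcp_pos: [0.5752, 0.2965, 0.0479]
tool_rot: [-1.571, -0.0, 1.613]
ft_force: [0.4, 0.2, -1.0]
grip_width: 0.673
```

Emit:
send_rows --pt "0 0 -0.05 0 0 0 1" --pt "0 0 0 0 0 0 1" --pt "0 0 -0.05 0 0 0 1" --pt "0 0 0 0 0 0 1" --pt "0 0 0 0 0 0 1"

```text
t: 32.62
tcp_pos: [0.5752, 0.2965, 0.0477]
tool_rot: [-1.571, -0.0, 1.613]
ft_force: [-3.5, -1.4, 9.0]
grip_width: 0.674
```

Contact. Releasing with a partial opening, rising, and backing off clear.

Emit:
send_rows --pt "0 0 0 0 0 0 0.18" --pt "0 0 0 0 0 0 0.18" --pt "0 0 0 0 0 0 0.18" --pt "0 0 1.5 0 0 0 0.18" --pt "0 0 3 0 0 0 0.18"

```text
t: 33.25
tcp_pos: [0.5748, 0.2963, 0.0921]
tool_rot: [-1.569, 0.0, 1.613]
ft_force: [0.6, -0.8, 1.0]
grip_width: 0.82
```

Emit:
send_rows --pt "0 0 5 0 0 0 0.18" --pt "0 0 5 0 0 0 0.18" --pt "-2 -5 1 0 0 0 0" --pt "-2 -5.5 0 0 0 0 0" --pt "-2 -5.5 0 0 0 0 0"

```text
t: 33.88
tcp_pos: [0.5144, 0.1351, 0.203]
tool_rot: [-1.573, 0.0, 1.614]
ft_force: [0.4, -0.1, 0.1]
grip_width: 1.002
```

Emit:
send_rows --pt "-2 -5.5 0 0 0 0 0" --pt "-2 -5.5 0 0 0 0 0" --pt "0 -5.5 0 0 0 0 0" --pt "0 0 0 0 0 0 0" --pt "0 0 0 0 0 0 0"

```text
t: 34.5
tcp_pos: [0.4752, -0.0282, 0.2023]
tool_rot: [-1.572, -0.0, 1.613]
ft_force: [0.1, 0.2, -1.3]
grip_width: 0.997
```

```bash
python3 - <<'E'
from h import *
st()
s=eyes.snapshot("top"); w=cloud(s)
a=s["frame"][140:250,130:260]; b=eyes.snapshot("scene"); v=b["frame"][195:300,265:395]
save("end",np.hstack([a,cv2.resize(v,(int(130*110/105),110))]),2.9)
for n,c,lo,hi in(("cop",(.458,.1965),.05,.1),("jar",(.58,.202),.05,.1),("brush",(.454,.292),.035,.085),("tin",(.5755,.2965),.035,.075)):
    print(n);near(w,c,.045 if n!="brush" else .06,lo,hi)
    S=w.reshape(-1,3);m=np.hypot(S[:,0]-c[0],S[:,1]-c[1])<.013;print(" medz",np.nanmedian(S[m,2]))
E
```

```text
{'t': 34.5, 'q': [-0.309, 0.308, 1.594, 0.0, 1.239, -1.922], 'tcp_pos': [0.475, -0.028, 0.202], 'tool_rot': [-1.572, -0.0, 1.613], 'ft_force': [0.064, 0.154, -1.339], 'grip_width': 0.997}
cop
240 rect [456.4 196.2] [62.3 59.5] 89.1 circ [456.5 195.7] 31.8 ext [[426.6, 165.6, 51.6], [485.7, 223.2, 82.5]]
 medz 0.04558016165059789
jar
222 rect [576.9 202.4] [55.4 53.9] 41.4 circ [577.  202.9] 29.0 ext [[549.4, 176.5, 54.6], [604.0, 229.7, 78.5]]
 medz 0.07305108955477137
brush
319 rect [452.6 292.5] [84.6 44.1] 0.8 circ [452.5 291.1] 43.6 ext [[410.7, 270.6, 39.7], [494.4, 313.5, 65.3]]
 medz 0.0605895321680186
tin
294 rect [571.8 295.9] [60.5 61. ] 89.2 circ [573.4 295.8] 40.0 ext [[542.6, 267.0, 38.3], [602.2, 325.2, 56.4]]
 medz 0.05138092802711603
```

View pics/end.png

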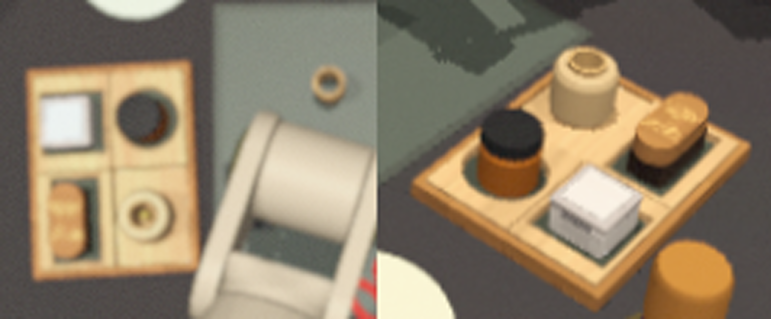

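The picture shows all four seated. Their heights match: jar 73 mm (expected 73), brush 61 (61), tin 51 (51), and the cop's rim at about 80–82 (80). Handing in.

```bash
python3 -c "
from workcell import bot
print(bot.close_job())"
```

```text
the job is handed in; nothing more can be done
None
```

The tray is laid up and handed in after about 35 s of robot time. In the order asked, I put the tan cop over the brass pin, the capped jar in the round well, the brush on its bristles in the long slot and the tin in the square pocket. The glass jar was lowered in half-millimetre steps until it touched down, at about 6 N, and only then released.

- **Seating:** the last top and scene pictures show all four upright inside their places. The measured tops are 73 mm for the jar, 61 mm for the brush and 51 mm for the tin, each matching full seating to about 1 mm. The cop's rim reads about 80–82 mm against 80 expected.
- **Contact force:** the highest I read was about 20 N, when the cop touched down.
- **Used-up things:** I never touched the open jar or the bare tube. The bare tube still stands in its place in the last picture. The open jar was outside that view, so I did not check it again at the end.
- **Disagreement:** the top camera places things about 2–4 mm short in x compared with the wrist camera and the arm's own readings. That is well within the clearance of each place. No check failed.

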